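# Pack three small vessels with their soil samples

## Task

Pack the three little pots in the foam tray, each upright in the round pocket directly in front of the vial that holds its own soil sample: the orange clay jug goes in front of the red-capped vial, the black cup in front of the blue-capped one and the cream jar in front of the white-capped one. Put the loose cream lid properly on the jar. They are old and fragile, so set everything down gently without tipping a pot, and leave the vials and the sherd, label slips and loupe lying about where they are.

Things in the scene. Friction and masses are not known exactly. Their poses are not given: they have to be found in the camera images.
- tray: Fixed grey tray of charcoal foam, 194 x 278 mm; foam top 27 mm, rim 29 mm above the table. Origin: centre of the underside; +x to its back (away from the robot, turned up to 20 deg), +y to its left. Front row, x = -41 mm, y = +80, 0, -80 mm: pot pockets 47 mm wide, white floor 15 mm above the table. Back row, x = +43 mm, same y: vial sockets 30 mm wide; which vial is in which changes.
- vial_red: Clear sample vial with a red push cap, 28 mm wide, 52 mm tall, standing loose in a back-row socket of the tray with its top 28 mm above the foam. Origin at the centre of its underside, z up.
- vial_white: The same vial with a white cap, in another back-row socket. Origin at the centre of its underside, z up.
- vial_blue: The same vial with a blue cap, in another back-row socket. Origin at the centre of its underside, z up.
- jug: Orange-brown clay jug with narrow neck and tiny handle, 44 mm wide, 58 mm tall, 70 g, upright. Origin: centre of the underside, z up. Foot 24 mm across; upright belly wall 44 mm wide from 16 to 36 mm up: grip near its top, so that the fingertips stay above the foam when it is set down. The handle (+y side) stays within the belly's width.
- cup: Black cup, open at the top, 44 mm wide, 48 mm tall, 60 g, upright. Origin: centre of the underside, z up. Foot 24 mm across; 44 mm wide at the belly (16 mm up), 41 mm at the waist (36 mm up), 44 mm at the rim: grip the upper part, so that the fingertips stay above the foam when it is set down.
- jar: Cream jar with a brown painted band, open at the top, 44 mm wide, 46 mm tall, 70 g, upright. Origin: centre of the underside, z up. Foot 24 mm across; upright belly wall 44 mm wide from 16 to 36 mm up: grip near its top, so that the fingertips stay above the foam when it is set down. Mouth 30 mm wide inside, rim 37 mm outside.
- lid: The jar's cream lid, 41 mm wide, 31 mm tall, 30 g, lying knob up. Origin: centre of the underside, z up along the knob. From below: plug 24 mm wide, 6 mm tall, that drops into the jar's mouth; flange 41 mm wide, 6 to 12 mm up, that rests on the jar's rim; brown knob 14 to 16 mm wide, 12 to 31 mm up. When on, its underside is 40 mm above the jar's.
- sherd: Flat brown pottery sherd, 56 x 46 x 11 mm, lying loose among the pots; leave it. Origin at the centre of its underside.
- labels: Banded bundle of white label slips, 41 x 59 x 11 mm, lying loose among the pots; leave it. Origin at the centre of its underside.
- loupe: Black round stand loupe, 38 mm wide, 20 mm tall, standing loose at the right; leave it. Origin at the centre of its underside.
There are look-alikes about, which are no part of the job. There is more than one size of the vial_red; the job needs the smallest.

How it is judged:
By the outcome, as a careful person would: the job done as asked, in the order asked, and still so for the second after the job is handed in, with the robot touching nothing.
It also fails if it takes over 115 s, if anything falls off the work surface, if the arm or the gripper's body presses on something with over 40 N, if the wrist force passes 120 N, or if a joint passes its speed limit or range.

## Robot

A 6-joint arm with a two-finger parallel gripper is mounted at the origin on a cart in front of the work surface, level with it; the furniture and walls round the work are solid. World frame = base frame: x ahead of the robot, y to its left, z up, the work surface at z = 0. Lengths are in m, angles in rad, forces in N, time in s.
With the tool pointing down it reaches from about 0.25 to 0.775 m from the base axis. Payload 4 kg.
Tool frame: the origin (TCP) lies on the centre line of the jaws, within the pads' length; the fingertips stand 25 mm ahead of it and the grasp point (between the pads) lies 6 mm ahead of it; z points along the fingers, y is the line along which they close (so a half turn about z gives the same grasp; the last joint's range is limited). The gripper opens to 94 mm and grips with 3 to 60 N. Pads are 16 mm wide; open, the fingers measure 119 mm over their backs; the gripper's body (75 mm by 177 mm) begins 78 mm behind the grasp point.
Start: joints at [-1.224, 0.087, 1.371, -0, 1.684, -0.103], TCP at [0.239, -0.495, 0.231] pointing down, gripper open.
Joint ranges: [-3.1, 3.1], [-0.76, 2.03], [0.27, 2.55], [-1.08, 4.22], [0.17, 2.65], [-2.57, 2.57]. Speed limits (rad/s): [2.79, 2.79, 3.14, 3.14, 3.14, 3.14].

## Interface

Orientations are given as [roll, pitch, yaw] about the fixed x, y, z axes, in that order (R = Rz(yaw) Ry(pitch) Rx(roll)).
In Python, from bench import robot, imaging gives the robot as it stands. The module is installed in compiled form; this text tells all that it offers.
- The arm moves only by the tool drive_tool, never from a script. Its argument "series" is a list of rows, each a list of 3 entries, a list of its own where there are three numbers: the finger opening in m, from 0 to 0.094, then the shift along the tool's x, y, z in m, then the turn, a rotation vector about the tool's x, y, z in rad. A call has 1 to 5 rows; each row is the pose to reach, as a shift and turn from the pose commanded when the call began, along the tool's axes at that moment; what a row does not reach only later rows make up. A row lasts 1/8 s, in which the tool goes at most 62.5 mm and 10.7 degrees, less where a joint would pass 70% of its speed; a pose out of reach is approached as far as the arm can. A call with a gripper value outside its range is refused whole. The fingers move at their own pace and stop on an object; the grip force is fixed at half the most. Time passes only in rows, so rows that repeat a pose let the fingers close. It gives the time, the measured TCP pose, the force, the opening and the grip force at its end, in the units of the state.
- robot.get_obs(): the state, without advancing time (a new reading comes with each control period).
- imaging.snapshot(name): name is "side" or "top" or "wrist"; returns the picture (480x640x3 uint8, red, green, blue); there is no depth.
- imaging.get_calibration(name): a dict with "intrinsics" (3x3 intrinsics, pixels), "position" and "rotation" of the camera in the world. Camera axes: x right, y up, looking along -z (the intrinsics and any distortion apply to the point x, -y, -z); pixel columns grow to the right and rows downward; lengths in m; the calibration is good to about 2 mm. A picture is of the moment at which its call begins: read the wrist's pose just before it. get_calibration takes no time and is no camera call; for the wrist camera it gives the pose at the moment of the call.
- robot.close_job(): hands the job in; it is judged then, once.
The state is a dict: "time": time; "joint_positions": joint angles; "qvel": joint speeds; "joint_torque": joint torques, N m; "tool_pos": TCP position; "ee_rot": TCP orientation; "wrist_force": force on the tool from outside, world axes, zero at the start; "wrist_torque": the same for the moment, N m; "width": finger opening in m; "finger_force": force on a finger pad.
Only numpy, scipy, OpenCV 4.12 (cv2) and the standard library are available. Lean on these libraries where they do the work, as an engineer would, in place of code of your own. Each camera call takes 0.05 s, during which the arm holds its last target. There are 200 camera calls.

## Working session

There is one attempt and no reset: what is moved stays moved. The work goes in short steps, Python scripts to look and compute and a tool call to move; the robot and the scene stay as the last step left them, time stands still between calls to the robot, and variables do not carry over. Pictures are saved under pics/ and viewed, at most 14 in all, crops included, and the job is handed in when it is done.

Besides the shell and the picture viewer there is one more tool, called by a JSON object that holds its "api" and its "payload". drive_tool: Moves the arm, as the interface text tells. Its arguments: {"type":"object","properties":{"series":{"type":"array"}},"required":["series"]}

```bash
mkdir -p pics; ls; python3 - <<'E'
from bench import robot, imaging
import cv2
o=robot.get_obs(); print({k:(v if not hasattr(v,'round') else v) for k,v in o.items()})
for n in ("top","side"):
    cv2.imwrite(f"pics/{n}0.png",imaging.snapshot(n)[:,:,::-1])
    print(n,imaging.get_calibration(n))
E
```

```text
pics
{'time': 0.0, 'joint_positions': array([-1.22410452e+00,  8.79578801e-02,  1.37223305e+00,  3.73658151e-05,
        1.68358349e+00, -1.03106719e-01]), 'qvel': array([ 1.59972667e-04,  4.00155803e-04, -7.51737841e-04, -2.62068578e-05,
        1.35488906e-03, -3.10583080e-05]), 'joint_torque': array([-7.77727873e-04, -3.40186930e+01, -3.02426684e+01,  7.14186486e-02,
        3.29769740e-02, -1.60724262e-04]), 'tool_pos': array([ 0.23896968, -0.4948356 ,  0.2293133 ]), 'ee_rot': array([-3.13942630e+00, -2.61496134e-04,  4.49802412e-01]), 'wrist_force': array([-0.00545894,  0.13738906, -0.0138321 ]), 'wrist_torque': array([ 0.02189991, -0.0156015 ,  0.0115624 ]), 'finger_force': 0.0, 'width': 0.0941558423853938}
top {'intrinsics': array([[553.45019408,   0.        , 305.5846285 ],
       [  0.        , 553.45019408, 235.08857879],
       [  0.        ,   0.        ,   1.        ]]), 'position': array([ 0.33763646, -0.04690404,  1.25717411]), 'rotation': array([ 0.14049654, -0.01073785, -1.58544884])}
side {'intrinsics': array([[596.56965349,   0.        , 307.67913448],
       [  0.        , 596.56965349, 243.2223189 ],
       [  0.        ,   0.        ,   1.        ]]), 'position': array([-0.11819802,  0.88859136,  0.90385272]), 'rotation': array([ 9.20713133e-01,  2.06257154e-03, -2.55754897e+00])}
```

View pics/top0.png

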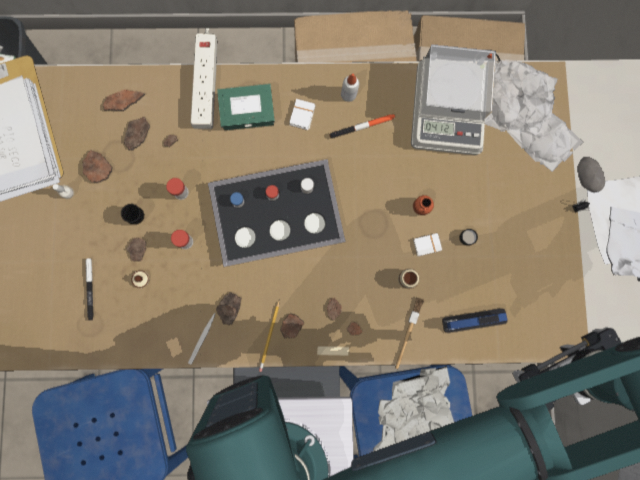

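View pics/side0.png

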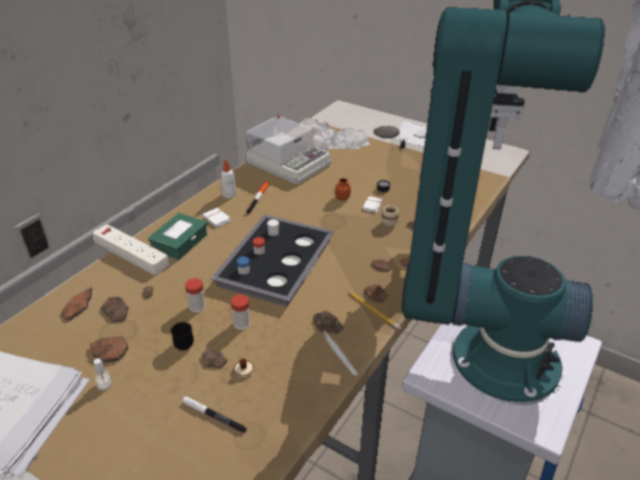

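Top view: the tray vials are blue (236,199), red (272,192) and white (307,185), with pockets in front at (245,237), (280,230) and (315,223). The jug is at (424,205), cup (132,214), jar (410,278) and lid (140,279). There are three red-capped vials: (176,188) and (180,239) on the table look bigger, and (272,192) in the tray fits the small one. I'll check that in one crop and measure.

```bash
cat > h.py <<'E'
import numpy as np, cv2
from scipy.spatial.transform import Rotation as R
from bench import robot, imaging
def cam(n):
    c=imaging.get_calibration(n); r=np.array(c["rotation"])
    return c["intrinsics"],np.array(c["position"]),(r if r.shape==(3,3) else R.from_euler("xyz",r).as_matrix())
def back(c,u,v,z):
    K,p,M=c; d=np.linalg.solve(K,[u,v,1.]); d=M@(d*[1,-1,-1]); return p+d*(z-p[2])/d[2]
def proj(c,P):
    K,p,M=c; q=(M.T@(np.asarray(P)-p))*[1,-1,-1]; q=K@q; return q[:2]/q[2]
E
python3 - <<'E'
from h import *
im=cv2.imread("pics/top0.png"); c=cam("top")
for n,u,v,z in [("jug",424,205,.058),("cup",132,214,.048),("jar",410,278,.046),("lid",140,279,.031),("label",428,245,.011),("loupe",469,237,.02),
 ("vb",236,199,.055),("vr",272,192,.055),("vw",307,185,.055),("bigred1",176,188,.07),("bigred2",180,239,.07),("sherd",137,247,.011)]:
    print(n,back(c,u,v,z).round(3))
g=cv2.inRange(im[215:252,225:335],(190,190,190),(255,255,255))
n,l,s,ce=cv2.connectedComponentsWithStats(g)
P=[back(c,ce[i][0]+225,ce[i][1]+215,.021) for i in range(1,n) if s[i][4]>100]
P=sorted(P,key=lambda p:-p[1]); print(np.round(P,4)); d=P[0]-P[-1]; print("tray yaw",np.arctan2(-d[0],d[1]), np.hypot(*d[:2]))
a=cv2.resize(im[165:295,110:350],None,fx=3.3,fy=3.3,interpolation=cv2.INTER_CUBIC)
cv2.imwrite("pics/crop1.png",a)
E
```

```text
jug [ 0.571 -0.325  0.058]
cup [0.561 0.321 0.048]
jar [ 0.411 -0.29   0.046]
lid [0.418 0.304 0.031]
label [ 0.487 -0.341  0.011]
loupe [ 0.503 -0.433  0.02 ]
vb [0.59  0.09  0.055]
vr [0.605 0.011 0.055]
vw [ 0.62  -0.067  0.055]
bigred1 [0.613 0.22  0.07 ]
bigred2 [0.5   0.209 0.07 ]
sherd [0.491 0.318 0.011]
[[ 0.51    0.079   0.021 ]
 [ 0.5249  0.0014  0.021 ]
 [ 0.5399 -0.0774  0.021 ]]
tray yaw 0.18919530409038535 0.1592639568574537
```

View pics/crop1.png

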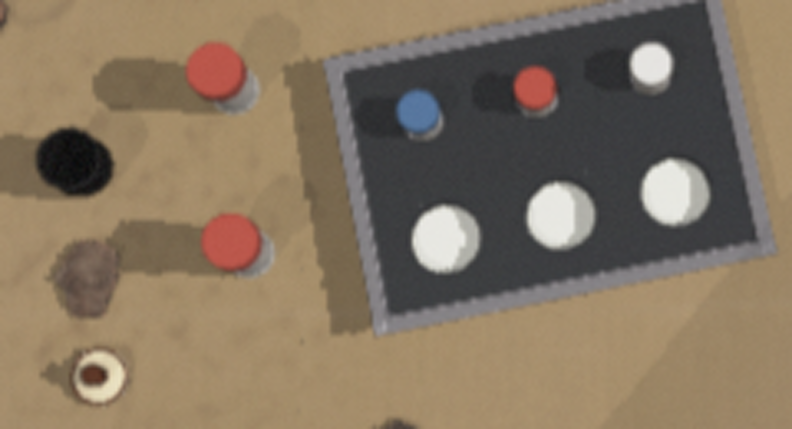

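The crop confirms the smaller red vial is the one in the tray at (272,192). The two on the table are clearly bigger. So cup goes left, jug middle and jar right. Next I work out the first move.

```bash
cat >> h.py <<'E'
def mv(x,y,z,yaw=0.19):
    o=robot.get_obs(); M=R.from_euler("xyz",o["ee_rot"]).as_matrix()
    T=R.from_euler("xyz",[np.pi,0,yaw]).as_matrix()
    p=np.array(o["tool_pos"]); 
    d=M.T@(np.array([x,y,z])-p)
    print("t",round(o["time"],2),"at",p.round(4),"yaw",round(o["ee_rot"][2],3),"w",round(o["width"],4),"| shift",d.round(4),"turn",R.from_matrix(M.T@T).as_rotvec().round(3),"len",np.linalg.norm(d).round(3))
E
python3 - <<'E'
from h import *
mv(.571,-.325,.2)
K,p,M=cam("wrist"); o=robot.get_obs(); T=R.from_euler("xyz",o["ee_rot"]).as_matrix()
print(K, T.T@(p-o["tool_pos"]), T.T@M)
E
```

```text
t 0.1 at [ 0.239  -0.4949  0.2294] yaw 0.45 w 0.094 | shift [ 0.3728 -0.0086  0.0295] turn [-0.002  0.     0.26 ] len 0.374
[[358.18116171   0.         325.41316113]
 [  0.         358.18116171 239.86935494]
 [  0.           0.           1.        ]] [ 0.07217215  0.00031851 -0.15488077] [[-1.66781284e-04  9.67735892e-01  2.51966694e-01]
 [ 9.99999917e-01  2.55075094e-04 -3.17756492e-04]
 [-3.71774791e-04  2.51966620e-01 -9.67735854e-01]]
```

{"api": "drive_tool", "payload": {"series": [[0.094, [0.34, -0.008, 0.03], [0, 0, 0.26]], [0.094, [0.34, -0.008, 0.03], [0, 0, 0.26]], [0.094, [0.34, -0.008, 0.03], [0, 0, 0.26]], [0.094, [0.34, -0.008, 0.03], [0, 0, 0.26]], [0.094, [0.34, -0.008, 0.03], [0, 0, 0.26]]]}}

```text
time: 0.72
tool_pos: [0.5129, -0.3547, 0.2028]
ee_rot: [-3.141, 0.001, 0.19]
wrist_force: [-0.6, -0.2, -0.3]
width: 0.0938
finger_force: 0.0
```

```bash
python3 - <<'E'
from h import *
import pickle
mv(.571,-.325,.13)
c=cam("wrist"); im=imaging.snapshot("wrist")[:,:,::-1]
cv2.imwrite("pics/w1.png",im); pickle.dump(c,open("w1.pkl","wb"))
for n,P in [("jug",(.571,-.325,.058)),("jar",(.411,-.29,.046)),("p3",(.54,-.077,.021))]: print(n,proj(c,P).round())
E
```

```text
t 0.72 at [ 0.5129 -0.3547  0.2028] yaw 0.19 w 0.0938 | shift [ 0.0627 -0.0181  0.0727] turn [-0.     0.001 -0.   ] len 0.098
jug [302. 159.]
jar [238. 320.]
p3 [ 29. 139.]
```

View pics/w1.png

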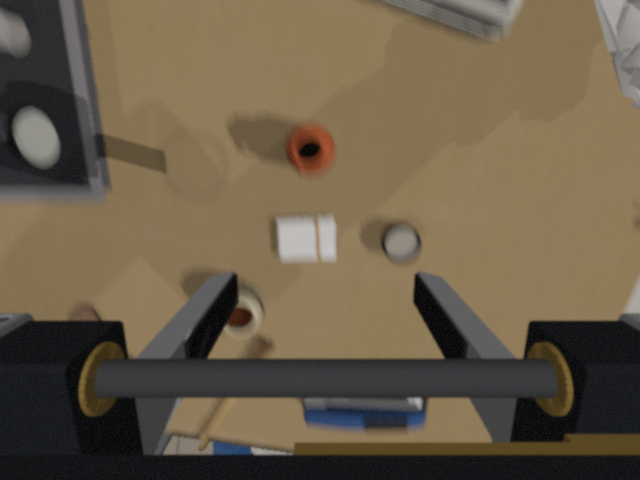

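Wrist view: jug mouth at (311,149), labels (308,238), loupe (402,242), jar mouth about (238,316), and the right pocket at (37,137). The jug needs about an 8 mm correction.

```bash
python3 - <<'E'
from h import *
import pickle
c=pickle.load(open("w1.pkl","rb")); im=cv2.imread("pics/w1.png")
h=cv2.cvtColor(im,cv2.COLOR_BGR2HSV)
m=cv2.inRange(h,(0,150,60),(14,255,255)); m[:,:260]=0; m[:,360:]=0; m[220:]=0
k=max(cv2.findContours(m,0,2)[0],key=cv2.contourArea); (u,v),r=cv2.minEnclosingCircle(k); print(u,v,r,cv2.boundingRect(k))
print("belly",back(c,u,v,.034).round(4),"mouth",back(c,311,149,.058).round(4),"jar",back(c,238,316,.046).round(4),"pocket3",back(c,37,137,.021).round(4))
t=cv2.imread("pics/top0.png");ct=cam("top")
h=cv2.cvtColor(t,cv2.COLOR_BGR2HSV); m=cv2.inRange(h,(0,150,40),(14,255,255)); m[:, :405]=0;m[:,445:]=0;m[:185]=0;m[225:]=0
k=max(cv2.findContours(m,0,2)[0],key=cv2.contourArea); print(cv2.boundingRect(k)); (u,v),r=cv2.minEnclosingCircle(k); print("top belly",u,v,back(ct,u,v,.034).round(4))
E
```

```text
310.0 148.5 23.963613510131836 (287, 126, 47, 46)
belly [ 0.5797 -0.3286  0.034 ] mouth [ 0.5798 -0.3305  0.058 ] jar [ 0.415  -0.2893  0.046 ] pocket3 [ 0.543  -0.0842  0.021 ]
(414, 196, 19, 18)
top belly 423.2966003417969 204.5677947998047 [ 0.5764 -0.329   0.034 ]
```

```bash
python3 - <<'E'
from h import *
mv(.578,-.329,.1)
E
```

```text
t 0.78 at [ 0.5189 -0.3493  0.2009] yaw 0.197 w 0.0939 | shift [ 0.0615 -0.0078  0.1012] turn [-0.005 -0.004  0.007] len 0.119
```

{"api": "drive_tool", "payload": {"series": [[0.075, [0.062, -0.008, 0.1], [0, 0, 0]], [0.075, [0.062, -0.008, 0.1], [0, 0, 0]], [0.075, [0.062, -0.008, 0.1], [0, 0, 0]], [0.075, [0.062, -0.008, 0.1], [0, 0, 0]], [0.075, [0.062, -0.008, 0.1], [0, 0, 0]]]}}

```text
time: 1.4
tool_pos: [0.5712, -0.338, 0.107]
ee_rot: [3.138, -0.003, 0.188]
wrist_force: [-0.1, 0.3, 0.2]
width: 0.0752
finger_force: 0.0
```

```bash
python3 - <<'E'
from h import *
mv(.578,-.329,.045)
c=cam("wrist"); im=imaging.snapshot("wrist")[:,:,::-1]; cv2.imwrite("pics/w2.png",im)
h=cv2.cvtColor(im,cv2.COLOR_BGR2HSV); m=cv2.inRange(h,(0,150,50),(14,255,255)); 
k=max(cv2.findContours(m,0,2)[0],key=cv2.contourArea); b=cv2.boundingRect(k); print(b)
u,v=b[0]+b[2]/2,b[1]+b[3]/2
print("belly",back(c,u,v,.036).round(4))
E
```

```text
t 1.4 at [ 0.5712 -0.338   0.107 ] yaw 0.188 w 0.0752 | shift [ 0.0082 -0.0078  0.062 ] turn [ 0.004 -0.003 -0.002] len 0.063
(283, 217, 65, 74)
belly [ 0.5742 -0.3317  0.036 ]
```

{"api": "drive_tool", "payload": {"series": [[0.075, [0.007, -0.006, 0.03], [0.004, -0.003, 0]], [0.075, [0.007, -0.006, 0.055], [0.004, -0.003, 0]], [0.075, [0.007, -0.006, 0.063], [0.004, -0.003, 0]], [0.03, [0.007, -0.006, 0.063], [0.004, -0.003, 0]], [0.03, [0.007, -0.006, 0.063], [0.004, -0.003, 0]]]}}

```text
time: 2.08
tool_pos: [0.5773, -0.33, 0.0426]
ee_rot: [-3.14, 0.001, 0.189]
wrist_force: [-0.0, -0.5, -0.3]
width: 0.0586
finger_force: 0.0
```

{"api": "drive_tool", "payload": {"series": [[0.03, [0, 0, 0], [0, 0, 0]], [0.03, [0, 0, 0], [0, 0, 0]], [0.03, [0, 0, 0], [0, 0, 0]]]}}

```text
time: 2.45
tool_pos: [0.5771, -0.3296, 0.0418]
ee_rot: [-3.139, 0.002, 0.19]
wrist_force: [0.1, 0.3, 4.0]
width: 0.0432
finger_force: 30.0
```

```bash
python3 - <<'E'
from h import *
mv(.526,0.001,.14)
im=imaging.snapshot("wrist")[:,:,::-1]; cv2.imwrite("pics/w3.png",im)
E
```

```text
t 2.45 at [ 0.5771 -0.3296  0.0418] yaw 0.19 w 0.0432 | shift [ 0.012  -0.3346 -0.0975] turn [-0.002  0.002 -0.   ] len 0.349
```

View pics/w3.png

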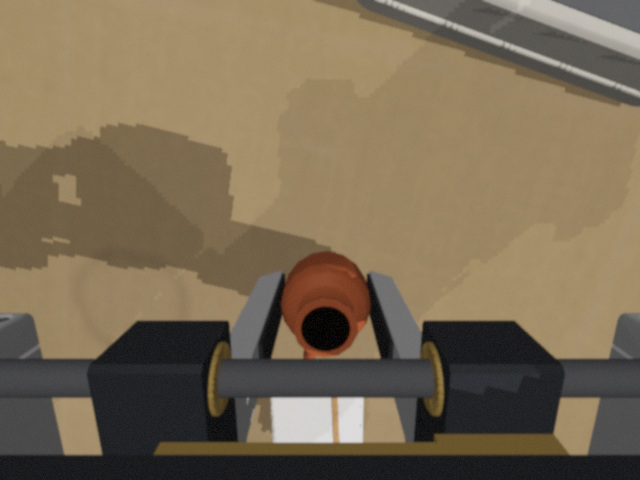

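Wrist view: the jug is held square between the pads, mouth centre at (326,328). Now lift, then carry.

{"api": "drive_tool", "payload": {"series": [[0.03, [0, 0, -0.04], [0, 0, 0]], [0.03, [0, -0.03, -0.09], [0, 0, 0]], [0.03, [0.012, -0.2, -0.1], [0, 0, 0]], [0.03, [0.012, -0.2, -0.1], [0, 0, 0]], [0.03, [0.012, -0.2, -0.1], [0, 0, 0]]]}}

```text
time: 3.12
tool_pos: [0.5501, -0.1283, 0.141]
ee_rot: [-3.137, 0.003, 0.191]
wrist_force: [1.0, -0.1, -1.0]
width: 0.043
finger_force: 30.0
```

{"api": "drive_tool", "payload": {"series": [[0.03, [0, -0.13, 0], [0, 0, 0]], [0.03, [0, -0.13, 0], [0, 0, 0]], [0.03, [0, -0.13, 0], [0, 0, 0]], [0.03, [0, -0.13, 0], [0, 0, 0]], [0.03, [0, -0.13, 0], [0, 0, 0]]]}}

```text
time: 3.75
tool_pos: [0.5266, -0.0044, 0.1415]
ee_rot: [-3.138, 0.003, 0.188]
wrist_force: [0.3, -0.4, 0.0]
width: 0.0435
finger_force: 30.0
```

```bash
python3 - <<'E'
from h import *
o=robot.get_obs(); mv(.526,0.001,.09)
c=cam("wrist"); im=imaging.snapshot("wrist")[:,:,::-1]; cv2.imwrite("pics/w4.png",im)
z=o["tool_pos"][2]+.016
print("mouth", back(c,326,328,z).round(4))
g=cv2.inRange(im,(150,150,150),(255,255,255)); n,l,s,ce=cv2.connectedComponentsWithStats(g)
for i in range(1,n):
    if s[i][4]>300: print(s[i],ce[i].round(1),back(c,*ce[i],.021).round(4))
for q in [(.51,.079,.021),(.525,.001,.021),(.54,-.077,.021)]: print(proj(c,q).round(1))
E
```

```text
t 3.75 at [ 0.5266 -0.0044  0.1415] yaw 0.188 w 0.0435 | shift [ 0.0006 -0.0053  0.0515] turn [-0.004  0.003 -0.002] len 0.052
mouth [ 0.5241 -0.0058  0.1575]
[ 324    0  141   38 1189] [400.5  14.7] [ 0.6922 -0.0251  0.021 ]
[   8   24   69   67 2836] [43.5 62.4] [0.6166 0.2146 0.021 ]
[  123    52   408   305 13685] [368.6 146.3] [ 0.6035 -0.0226  0.021 ]
[ 428  111   44   46 1621] [449.5 133.4] [ 0.6236 -0.0791  0.021 ]
[  21  196   69   55 2135] [ 60.4 219.5] [0.5041 0.2027 0.021 ]
[ 199  217   56   54 2375] [226.1 244.2] [0.5085 0.0726 0.021 ]
[ 297  217   59   42 1854] [325.6 237.9] [ 0.5285 -0.0044  0.021 ]
[ 398  217   56   54 2405] [425.6 243.8] [ 0.5386 -0.0835  0.021 ]
[ 146  225  134  132 3905] [212.8 301. ] [0.4576 0.0778 0.021 ]
[560 320  48  37 761] [583.6 343.3] [ 0.4783 -0.2392  0.021 ]
[218.3 241. ]
[318.1 240.9]
[418.1 240.7]
```

View pics/w4.png

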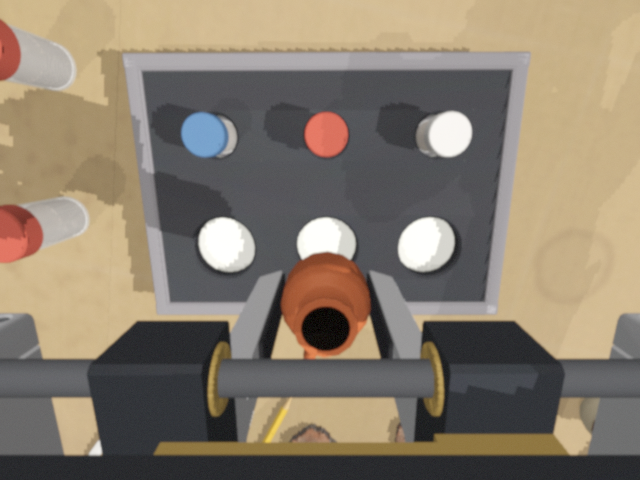

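Wrist view: vial order is confirmed as blue (205,135), red (326,134), white (450,133). The pockets are at (226,244), (326,238) and (426,244). The jug mouth lies over the middle pocket by measurement, within 1 mm, so I go straight down.

{"api": "drive_tool", "payload": {"series": [[0.03, [0, 0, 0.045], [-0.003, 0.003, 0]], [0.03, [0, 0, 0.07], [-0.003, 0.003, 0]], [0.03, [0, 0, 0.08], [-0.003, 0.003, 0]], [0.03, [0, 0, 0.083], [-0.003, 0.003, 0]], [0.03, [0, 0, 0.083], [-0.003, 0.003, 0]]]}}

```text
time: 4.42
tool_pos: [0.527, -0.0033, 0.0598]
ee_rot: [-3.141, -0.002, 0.189]
wrist_force: [0.8, 0.3, -1.2]
width: 0.0434
finger_force: 30.0
```

{"api": "drive_tool", "payload": {"series": [[0.03, [0, 0, 0.001], [0, 0, 0]], [0.03, [0, 0, 0.0025], [0, 0, 0]], [0.03, [0, 0, 0.0025], [0, 0, 0]], [0.03, [0, 0, 0.0025], [0, 0, 0]]]}}

```text
time: 4.92
tool_pos: [0.5266, -0.0029, 0.0568]
ee_rot: [-3.141, -0.001, 0.19]
wrist_force: [0.7, -1.1, 1.1]
width: 0.0431
finger_force: 30.0
```

{"api": "drive_tool", "payload": {"series": [[0.03, [0, 0, 0.0005], [0, 0, 0]], [0.05, [0, 0, 0.0005], [0, 0, 0]], [0.065, [0, 0, 0.0005], [0, 0, 0]], [0.065, [0, 0, 0.0005], [0, 0, 0]], [0.065, [0, 0, -0.02], [0, 0, 0]]]}}

```text
time: 5.55
tool_pos: [0.5243, -0.0027, 0.0742]
ee_rot: [-3.139, 0.005, 0.19]
wrist_force: [-0.5, -0.6, 0.5]
width: 0.0655
finger_force: 0.0
```

{"api": "drive_tool", "payload": {"series": [[0.065, [0, 0, -0.05], [0, 0, 0]], [0.065, [0, 0, -0.1], [0, 0, 0]], [0.08, [0, -0.06, -0.1], [0, 0, 0]], [0.08, [0, -0.12, -0.1], [0, 0, 0]], [0.08, [0, -0.18, -0.1], [0, 0, 0]]]}}

```text
time: 6.18
tool_pos: [0.4918, 0.1752, 0.1765]
ee_rot: [-3.141, -0.001, 0.189]
wrist_force: [1.3, -0.2, -0.6]
width: 0.0799
finger_force: 0.0
```

```bash
python3 - <<'E'
from h import *
import pickle
mv(.561,0.321,.11)
im=cv2.imread("pics/top0.png"); ct=cam("top")
m=cv2.inRange(im,(0,0,0),(45,45,45)); m[:,:115]=0;m[:,150:]=0;m[:200]=0;m[230:]=0
k=max(cv2.findContours(m,0,2)[0],key=cv2.contourArea); b=cv2.boundingRect(k);print(b, back(ct,b[0]+b[2]/2,b[1]+b[3]/2,.03).round(4))
c=cam("wrist"); im=imaging.snapshot("wrist")[:,:,::-1]; cv2.imwrite("pics/w5.png",im); pickle.dump(c,open("w5.pkl","wb"))
print(proj(c,(.561,.321,.048)))
E
```

```text
t 6.17 at [0.4918 0.1752 0.1765] yaw 0.189 w 0.0799 | shift [ 0.0953 -0.1301  0.0667] turn [-0.001 -0.001 -0.001] len 0.175
(122, 205, 22, 19) [0.5627 0.3239 0.03  ]
[151.09018471 114.91756733]
```

View pics/w5.png

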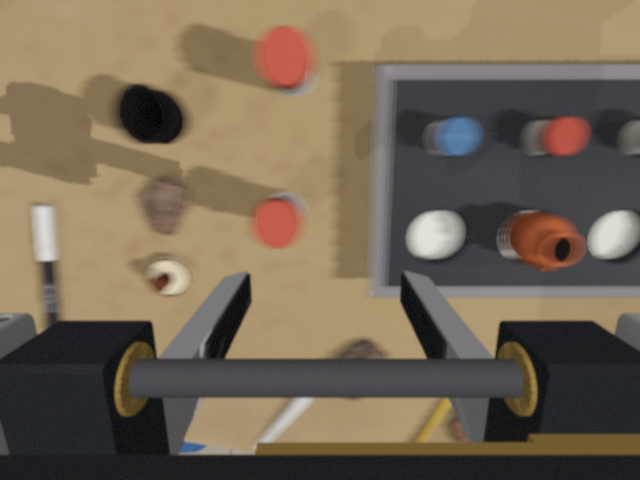

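The jug stands in the middle pocket. The cup's mouth is at about (148,112). Approaching the cup.

{"api": "drive_tool", "payload": {"series": [[0.075, [0.097, -0.131, 0.05], [0, 0, 0]], [0.075, [0.097, -0.131, 0.06], [0, 0, 0]], [0.075, [0.097, -0.131, 0.06], [0, 0, 0]], [0.075, [0.097, -0.131, 0.06], [0, 0, 0]], [0.075, [0.097, -0.131, 0.06], [0, 0, 0]]]}}

```text
time: 6.85
tool_pos: [0.5626, 0.3202, 0.1163]
ee_rot: [-3.141, 0.001, 0.19]
wrist_force: [0.7, -0.2, 0.7]
width: 0.0752
finger_force: 0.0
```

```bash
python3 - <<'E'
from h import *
mv(.562,.323,.045)
c=cam("wrist"); im=imaging.snapshot("wrist")[:,:,::-1]; cv2.imwrite("pics/w6.png",im)
m=cv2.inRange(im,(0,0,0),(45,45,45)); m[:,:230]=0;m[:,420:]=0;m[320:]=0
k=max(cv2.findContours(m,0,2)[0],key=cv2.contourArea); b=cv2.boundingRect(k); print(b)
print("cup y", back(c,b[0]+b[2]/2,b[1]+b[3]/2,.03).round(4)); print(proj(c,(.562,.323,.048)))
cv2.imwrite("pics/w6c.png",im[100:400,150:490])
E
```

```text
t 6.85 at [0.5626 0.3202 0.1163] yaw 0.19 w 0.0752 | shift [-0.     -0.0029  0.0713] turn [-0.     0.001 -0.   ] len 0.071
(288, 221, 64, 71)
cup y [0.5594 0.3228 0.03  ]
[320.0842675  260.87248486]
```

View pics/w6c.png

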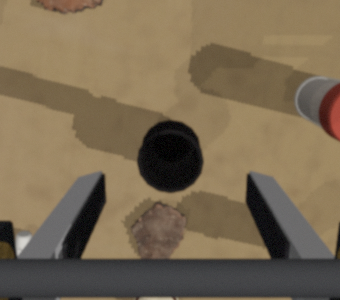

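The cup rim is centred at full-frame (320,260), exactly the predicted pixel, between the open fingers. Down and grip.

{"api": "drive_tool", "payload": {"series": [[0.075, [0, -0.0025, 0.035], [0, 0, 0]], [0.075, [0, -0.0025, 0.06], [0, 0, 0]], [0.075, [0, -0.0025, 0.07], [0, 0, 0]], [0.03, [0, -0.0025, 0.07], [0, 0, 0]], [0.03, [0, -0.0025, 0.07], [0, 0, 0]]]}}

```text
time: 7.52
tool_pos: [0.5633, 0.3234, 0.0486]
ee_rot: [-3.14, -0.003, 0.189]
wrist_force: [-0.4, 0.3, 0.8]
width: 0.0582
finger_force: 0.0
```

{"api": "drive_tool", "payload": {"series": [[0.03, [0, 0, 0], [0, 0, 0]], [0.03, [0, 0, 0], [0, 0, 0]], [0.03, [0, 0, 0], [0, 0, 0]]]}}

```text
time: 7.9
tool_pos: [0.563, 0.3237, 0.0479]
ee_rot: [-3.14, -0.002, 0.19]
wrist_force: [-0.4, -0.0, 3.6]
width: 0.0443
finger_force: 30.0
```

```bash
python3 - <<'E'
from h import *
mv(.5085,.0735,.145)
E
```

```text
t 7.9 at [0.563  0.3237 0.0479] yaw 0.19 w 0.0443 | shift [-0.1005  0.2353 -0.0976] turn [-0.001 -0.002 -0.   ] len 0.274
```

{"api": "drive_tool", "payload": {"series": [[0.03, [0, 0, -0.05], [0, 0, 0]], [0.03, [0, 0, -0.1], [0, 0, 0]], [0.03, [-0.02, 0.05, -0.1], [0, 0, 0]], [0.03, [-0.045, 0.107, -0.1], [0, 0, 0]], [0.03, [-0.068, 0.16, -0.1], [0, 0, 0]]]}}

```text
time: 8.52
tool_pos: [0.5248, 0.1517, 0.1459]
ee_rot: [-3.141, 0.001, 0.191]
wrist_force: [0.2, -0.5, 0.1]
width: 0.0442
finger_force: 30.0
```

{"api": "drive_tool", "payload": {"series": [[0.03, [-0.03, 0.075, 0], [0, 0, 0]], [0.03, [-0.03, 0.075, 0], [0, 0, 0]], [0.03, [-0.03, 0.075, 0], [0, 0, 0]], [0.03, [-0.03, 0.075, 0], [0, 0, 0]]]}}

```text
time: 9.02
tool_pos: [0.5106, 0.0753, 0.1462]
ee_rot: [-3.14, -0.0, 0.191]
wrist_force: [-1.0, -0.6, -0.4]
width: 0.0439
finger_force: 30.0
```

```bash
python3 - <<'E'
from h import *
o=robot.get_obs(); mv(.511,.075,.063)
c=cam("wrist"); im=imaging.snapshot("wrist")[:,:,::-1]; cv2.imwrite("pics/w7.png",im)
g=cv2.inRange(im,(150,150,150),(255,255,255)); n,l,s,ce=cv2.connectedComponentsWithStats(g)
for i in range(1,n):
    if s[i][4]>1000: print(s[i],ce[i].round(1),back(c,*ce[i],.021).round(4))
E
```

```text
t 9.03 at [0.5106 0.0753 0.1462] yaw 0.191 w 0.0439 | shift [0.0003 0.0005 0.0832] turn [-0.002 -0.     0.001] len 0.083
[ 146   32   41   59 1416] [167.8  66. ] [0.6152 0.2104 0.021 ]
[  230    54   410   303 16321] [429.5 170.7] [0.5793 0.0067 0.021 ]
[ 549  112   44   45 1560] [570.2 133.5] [ 0.6259 -0.0897  0.021 ]
[ 143  195   46   49 1093] [170.4 215.6] [0.5062 0.1995 0.021 ]
[ 299  216   57   40 1648] [327.3 235.1] [0.5143 0.0741 0.021 ]
[ 498  216   53   53 2153] [523.9 242.7] [ 0.5384 -0.0833  0.021 ]
```

View pics/w7.png

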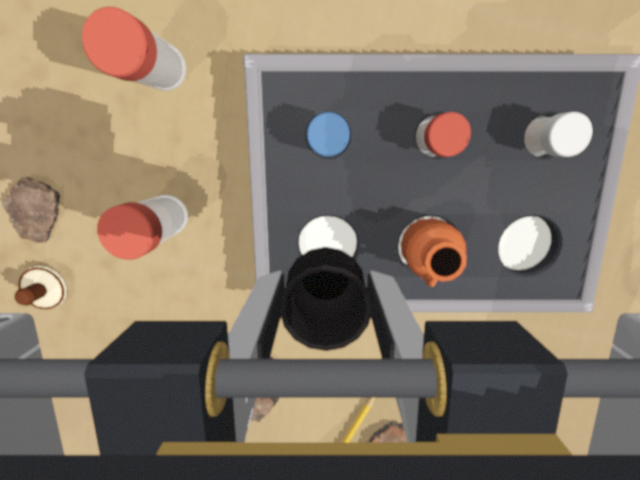

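```bash
python3 - <<'E'
from h import *
c=cam("wrist"); print(back(c,325,306,.1463), [proj(c,back(c,325,306,.1463)+d).round() for d in ([.022,0.004,0],[-.022,-.004,0],[.004,-.022,0])])
E
```

```text
[0.51067952 0.07510783 0.1463    ] [array([326., 261.]), array([324., 348.]), array([373., 307.])]
```

The cup is centred above the left pocket, at (327,~243), apart from about 2.5 mm in x. The jug is upright in the middle pocket. Correcting and lowering.

{"api": "drive_tool", "payload": {"series": [[0.03, [-0.0025, 0.001, 0.045], [0, 0, 0]], [0.03, [-0.0025, 0.001, 0.07], [0, 0, 0]], [0.03, [-0.0025, 0.001, 0.079], [0, 0, 0]], [0.03, [-0.0025, 0.001, 0.081], [0, 0, 0]], [0.03, [-0.0025, 0.001, 0.081], [0, 0, 0]]]}}

```text
time: 9.7
tool_pos: [0.5091, 0.073, 0.0665]
ee_rot: [-3.141, -0.002, 0.19]
wrist_force: [0.7, -0.6, -0.9]
width: 0.0443
finger_force: 30.0
```

{"api": "drive_tool", "payload": {"series": [[0.03, [0, 0, 0.0005], [0, 0, 0]], [0.03, [0, 0, 0.0015], [0, 0, 0]], [0.03, [0, 0, 0.0015], [0, 0, 0]], [0.03, [0, 0, 0.0015], [0, 0, 0]]]}}

```text
time: 10.2
tool_pos: [0.5081, 0.0725, 0.0639]
ee_rot: [-3.141, -0.0, 0.19]
wrist_force: [0.7, 0.3, -1.2]
width: 0.0443
finger_force: 30.0
```

Another 1.2 mm, then release.

{"api": "drive_tool", "payload": {"series": [[0.03, [0, 0, 0.001], [0, 0, 0]], [0.03, [0, 0, 0.0012], [0, 0, 0]], [0.05, [0, 0, 0.0012], [0, 0, 0]], [0.062, [0, 0, 0.0012], [0, 0, 0]], [0.062, [0, 0, 0.0012], [0, 0, 0]]]}}

```text
time: 10.82
tool_pos: [0.5081, 0.0726, 0.0626]
ee_rot: [-3.141, 0.0, 0.19]
wrist_force: [0.5, -0.5, -0.4]
width: 0.0617
finger_force: 0.0
```

{"api": "drive_tool", "payload": {"series": [[0.062, [0, 0, -0.03], [0, 0, 0]], [0.062, [0, 0, -0.085], [0, 0, 0]], [0.075, [0, 0.06, -0.1], [0, 0, 0]], [0.075, [-0.02, 0.12, -0.1], [0, 0, 0]], [0.075, [-0.04, 0.17, -0.1], [0, 0, 0]]]}}

```text
time: 11.45
tool_pos: [0.5009, -0.1039, 0.1629]
ee_rot: [-3.141, -0.001, 0.19]
wrist_force: [-0.2, -0.2, -0.8]
width: 0.0749
finger_force: 0.0
```

```bash
python3 - <<'E'
from h import *
mv(.413,-.29,.12)
E
```

```text
t 11.45 at [ 0.5009 -0.1039  0.1629] yaw 0.19 w 0.0749 | shift [-0.1215  0.1662  0.0428] turn [-0.    -0.001  0.   ] len 0.21
```

{"api": "drive_tool", "payload": {"series": [[0.075, [-0.12, 0.165, 0.04], [0, 0, 0]], [0.075, [-0.12, 0.165, 0.04], [0, 0, 0]], [0.075, [-0.12, 0.165, 0.04], [0, 0, 0]], [0.075, [-0.12, 0.165, 0.04], [0, 0, 0]], [0.075, [-0.12, 0.165, 0.04], [0, 0, 0]]]}}

```text
time: 12.08
tool_pos: [0.4133, -0.2876, 0.1218]
ee_rot: [-3.14, 0.001, 0.187]
wrist_force: [0.7, 0.1, 0.2]
width: 0.0748
finger_force: 0.0
```

```bash
python3 - <<'E'
from h import *
mv(.413,-.29,.043)
c=cam("wrist"); im=imaging.snapshot("wrist")[:,:,::-1]; cv2.imwrite("pics/w8.png",im)
print(proj(c,(.413,-.29,.046)), [back(c,u,v,.046).round(4) for u,v in ((325,260),(335,260),(325,270))])
E
```

```text
t 12.07 at [ 0.4133 -0.2876  0.1218] yaw 0.187 w 0.0748 | shift [-0.0007  0.0025  0.0788] turn [-0.002  0.001 -0.003] len 0.079
[328.20872057 258.40513349] [array([ 0.4115, -0.2881,  0.046 ]), array([ 0.4127, -0.2947,  0.046 ]), array([ 0.4045, -0.2894,  0.046 ])]
```

View pics/w8.png

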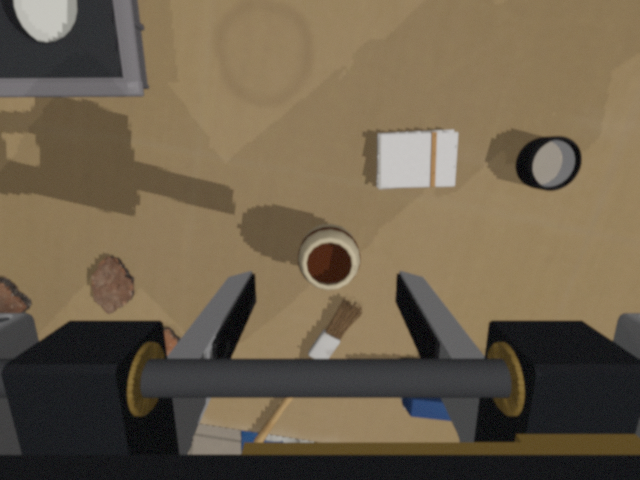

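The jar's mouth is at (330,263), about 3 mm to tool +y. The labels at (417,158) are clear of the fingers. Down and grip.

{"api": "drive_tool", "payload": {"series": [[0.075, [-0.003, 0.003, 0.045], [0, 0, 0]], [0.075, [-0.003, 0.003, 0.068], [0, 0, 0]], [0.075, [-0.003, 0.003, 0.078], [0, 0, 0]], [0.03, [-0.003, 0.003, 0.078], [0, 0, 0]], [0.03, [-0.003, 0.003, 0.078], [0, 0, 0]]]}}

```text
time: 12.75
tool_pos: [0.4129, -0.2904, 0.0458]
ee_rot: [3.14, -0.002, 0.191]
wrist_force: [-0.3, 0.1, -0.0]
width: 0.0583
finger_force: 0.0
```

{"api": "drive_tool", "payload": {"series": [[0.03, [0, 0, 0], [0, 0, 0]], [0.03, [0, 0, 0], [0, 0, 0]], [0.03, [0, 0, 0], [0, 0, 0]]]}}

```text
time: 13.12
tool_pos: [0.4123, -0.2905, 0.0453]
ee_rot: [3.141, -0.001, 0.19]
wrist_force: [0.4, 1.3, 3.9]
width: 0.0408
finger_force: 30.0
```

```bash
python3 - <<'E'
from h import *
mv(.5395,-.0825,.145)
E
```

```text
t 13.12 at [ 0.4123 -0.2905  0.0453] yaw 0.19 w 0.0408 | shift [ 0.1643 -0.1803 -0.0996] turn [ 0.    -0.001 -0.   ] len 0.263
```

The jar grip reads 40.8 mm where 44 is expected, so the pads are probably on the shoulder above the belly wall. Reopening to regrip about 3.5 mm lower.

{"api": "drive_tool", "payload": {"series": [[0.06, [0, 0, 0], [0, 0, 0]], [0.065, [0, 0, 0], [0, 0, 0]], [0.065, [0, 0, 0.002], [0, 0, 0]], [0.065, [0, 0, 0.0035], [0, 0, 0]], [0.065, [0, 0, 0.0035], [0, 0, 0]]]}}

```text
time: 13.75
tool_pos: [0.4116, -0.2899, 0.0405]
ee_rot: [-3.14, 0.0, 0.19]
wrist_force: [0.7, 0.2, 0.3]
width: 0.065
finger_force: 0.0
```

```bash
python3 - <<'E'
from h import *
mv(.4123,-.2905,.0415)
c=cam("wrist"); im=imaging.snapshot("wrist")[:,:,::-1]; cv2.imwrite("pics/w9.png",im)
cv2.imwrite("pics/w9c.png",cv2.resize(im[230:400,220:430],None,fx=3,fy=3))
print(proj(c,(.4123,-.2905,.046)), [back(c,u,v,.046).round(4) for u,v in ((325,330),(335,330),(325,340))])
E
```

```text
t 13.75 at [ 0.4116 -0.2899  0.0405] yaw 0.19 w 0.065 | shift [ 0.0006  0.0007 -0.001 ] turn [-0.001  0.    -0.   ] len 0.001
[325.76731527 309.8589843 ] [array([ 0.4023, -0.2921,  0.046 ]), array([ 0.4032, -0.2966,  0.046 ]), array([ 0.3973, -0.293 ,  0.046 ])]
```

View pics/w9c.png

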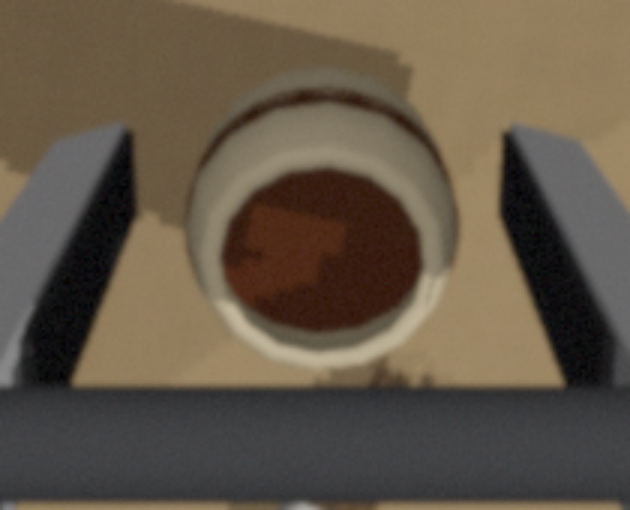

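The rim centre is at full-frame (327,315), so the jar is upright and centred within about 2 mm. The earlier grip was just too high. Gripping here.

{"api": "drive_tool", "payload": {"series": [[0.03, [-0.001, 0, -0.001], [0, 0, 0]], [0.03, [-0.001, 0, -0.001], [0, 0, 0]], [0.03, [-0.001, 0, -0.001], [0, 0, 0]], [0.03, [-0.001, 0, -0.001], [0, 0, 0]], [0.03, [-0.001, 0, -0.001], [0, 0, 0]]]}}

```text
time: 14.42
tool_pos: [0.4108, -0.2904, 0.042]
ee_rot: [-3.141, -0.0, 0.19]
wrist_force: [-0.6, -0.3, 0.9]
width: 0.0411
finger_force: 29.9
```

```bash
python3 - <<'E'
from h import *
mv(.5395,-.0825,.145)
E
```

```text
t 14.43 at [ 0.4108 -0.2904  0.042 ] yaw 0.19 w 0.0411 | shift [ 0.1656 -0.1799 -0.1029] turn [-0.001 -0.    -0.   ] len 0.265
```

{"api": "drive_tool", "payload": {"series": [[0.03, [0, 0, -0.01], [0, 0, 0]], [0.03, [0, 0, -0.025], [0, 0, 0]], [0.03, [0, 0, -0.04], [0, 0, 0]], [0.03, [0, 0, -0.07], [0, 0, 0]], [0.03, [0, 0, -0.103], [0, 0, 0]]]}}

```text
time: 15.05
tool_pos: [0.4107, -0.2903, 0.1465]
ee_rot: [-3.141, -0.0, 0.19]
wrist_force: [-0.9, 0.7, -0.4]
width: 0.0416
finger_force: 29.8
```

{"api": "drive_tool", "payload": {"series": [[0.03, [0.165, -0.18, 0], [0, 0, 0]], [0.03, [0.165, -0.18, 0], [0, 0, 0]], [0.03, [0.165, -0.18, 0], [0, 0, 0]], [0.03, [0.165, -0.18, 0], [0, 0, 0]], [0.03, [0.165, -0.18, 0], [0, 0, 0]]]}}

```text
time: 15.68
tool_pos: [0.5405, -0.0791, 0.1461]
ee_rot: [-3.14, -0.002, 0.196]
wrist_force: [-0.8, 0.3, -1.1]
width: 0.0416
finger_force: 29.8
```

```bash
python3 - <<'E'
from h import *
o=robot.get_obs(); mv(.5395,-.0825,.057)
c=cam("wrist"); im=imaging.snapshot("wrist")[:,:,::-1]; cv2.imwrite("pics/w10.png",im)
g=cv2.inRange(im,(150,150,150),(255,255,255)); n,l,s,ce=cv2.connectedComponentsWithStats(g)
for i in range(1,n):
    if s[i][4]>1000: print(s[i],ce[i].round(1),back(c,*ce[i],.021).round(4))
z=o["tool_pos"][2]+.004
print(proj(c,(.5385,-.083,.021)),[ (v,back(c,326,v,z).round(4)) for v in (300,310,320)])
E
```

```text
t 15.68 at [ 0.5405 -0.0791  0.1461] yaw 0.196 w 0.0416 | shift [-0.0018  0.0033  0.0891] turn [-0.001 -0.002  0.006] len 0.089
[  19   54  400  249 9149] [264.5  99.4] [ 0.6359 -0.015   0.021 ]
[ 312  113   44   45 1531] [333.5 134.7] [ 0.6214 -0.0697  0.021 ]
[ 303  217   57   44 1818] [331.5 237.4] [ 0.5432 -0.084   0.021 ]
[  57  250  192   63 2626] [135.9 299.2] [0.4584 0.0673 0.021 ]
[ 287  268   78   82 1330] [327.1 311.2] [ 0.479  -0.0932  0.021 ]
[ 560  323   57   37 1767] [586.6 341.2] [ 0.4951 -0.3204  0.021 ]
[329.15084775 242.70284582] [(300, array([ 0.5453, -0.0789,  0.1501])), (310, array([ 0.5404, -0.0799,  0.1501])), (320, array([ 0.5355, -0.0809,  0.1501]))]
```

View pics/w10.png

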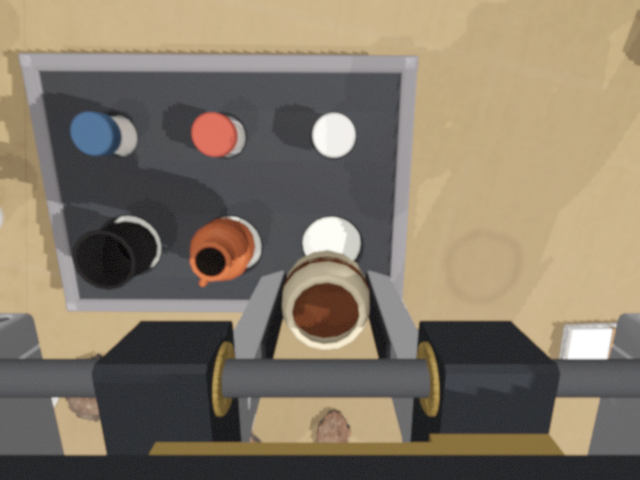

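All vials are in place; cup at (115,248) and jug (222,250) stand upright. The jar mouth is at (326,311), and the pocket needs about 3 mm in tool +y. Correcting and lowering.

{"api": "drive_tool", "payload": {"series": [[0.03, [-0.0015, 0.003, 0.045], [0, 0, 0.005]], [0.03, [-0.0015, 0.003, 0.072], [0, 0, 0.005]], [0.03, [-0.0015, 0.003, 0.083], [0, 0, 0.005]], [0.03, [-0.0015, 0.003, 0.086], [0, 0, 0.005]], [0.03, [-0.0015, 0.003, 0.086], [0, 0, 0.005]]]}}

```text
time: 16.35
tool_pos: [0.5386, -0.0863, 0.0603]
ee_rot: [3.141, -0.002, 0.184]
wrist_force: [-0.9, -0.1, 0.1]
width: 0.0412
finger_force: 29.8
```

{"api": "drive_tool", "payload": {"series": [[0.03, [0, 0, 0.0005], [0, 0, 0]], [0.03, [0, 0, 0.0015], [0, 0, 0]], [0.03, [0, 0, 0.0015], [0, 0, 0]], [0.03, [0, 0, 0.0015], [0, 0, 0]]]}}

```text
time: 16.85
tool_pos: [0.538, -0.0856, 0.0576]
ee_rot: [-3.141, -0.0, 0.185]
wrist_force: [-0.8, 0.4, -0.1]
width: 0.0415
finger_force: 29.8
```

Settled about 2.5 mm too far in −y, so I nudge back before release.

{"api": "drive_tool", "payload": {"series": [[0.03, [0, 0, -0.001], [0, 0, 0]], [0.03, [0, -0.0025, -0.001], [0, 0, 0]], [0.03, [0, -0.0025, 0], [0, 0, 0]], [0.03, [0, -0.0025, 0.0005], [0, 0, 0]], [0.03, [0, -0.0025, 0.0005], [0, 0, 0]]]}}

```text
time: 17.48
tool_pos: [0.5375, -0.0832, 0.057]
ee_rot: [-3.141, 0.0, 0.185]
wrist_force: [0.1, 0.2, -0.8]
width: 0.0414
finger_force: 29.8
```

{"api": "drive_tool", "payload": {"series": [[0.03, [0, 0, 0.0005], [0, 0, 0]], [0.03, [0, 0, 0.0005], [0, 0, 0]], [0.05, [0, 0, 0.0005], [0, 0, 0]], [0.06, [0, 0, 0.0005], [0, 0, 0]], [0.06, [0, 0, 0.0005], [0, 0, 0]]]}}

```text
time: 18.1
tool_pos: [0.5375, -0.0832, 0.0563]
ee_rot: [-3.141, 0.0, 0.185]
wrist_force: [0.2, 0.1, 0.0]
width: 0.0599
finger_force: 0.0
```

```bash
python3 - <<'E'
from h import *
mv(.418,.304,.15)
c=cam("wrist"); im=imaging.snapshot("wrist")[:,:,::-1]; cv2.imwrite("pics/w11.png",im)
t=cv2.imread("pics/top0.png");ct=cam("top")
h=cv2.cvtColor(t,cv2.COLOR_BGR2HSV)[262:296,122:160]; m=cv2.inRange(t[262:296,122:160],(120,170,190),(255,255,255))
k=max(cv2.findContours(m,0,2)[0],key=cv2.contourArea); b=cv2.boundingRect(k); print(b,back(ct,122+b[0]+b[2]/2,262+b[1]+b[3]/2,.011).round(4))
E
```

```text
t 18.1 at [ 0.5375 -0.0832  0.0563] yaw 0.185 w 0.0599 | shift [-0.0463 -0.4026 -0.0933] turn [-0.001  0.    -0.005] len 0.416
(12, 10, 14, 15) [0.418  0.3075 0.011 ]
```

{"api": "drive_tool", "payload": {"series": [[0.06, [0, 0, -0.05], [0, 0, 0]], [0.06, [0, 0, -0.11], [0, 0, 0]], [0.06, [-0.007, -0.06, -0.11], [0, 0, 0]], [0.06, [-0.014, -0.12, -0.11], [0, 0, 0]], [0.06, [-0.021, -0.18, -0.11], [0, 0, 0]]]}}

```text
time: 18.77
tool_pos: [0.4833, 0.0912, 0.1669]
ee_rot: [-3.141, -0.001, 0.184]
wrist_force: [0.5, 0.1, -0.5]
width: 0.0603
finger_force: 0.0
```

{"api": "drive_tool", "payload": {"series": [[0.05, [-0.026, -0.226, 0.02], [0, 0, 0]], [0.05, [-0.026, -0.226, 0.04], [0, 0, 0]], [0.05, [-0.026, -0.226, 0.04], [0, 0, 0]], [0.05, [-0.026, -0.226, 0.04], [0, 0, 0]], [0.05, [-0.026, -0.226, 0.04], [0, 0, 0]]]}}

```text
time: 19.4
tool_pos: [0.415, 0.3093, 0.1257]
ee_rot: [-3.141, 0.002, 0.19]
wrist_force: [-0.2, -0.3, 0.0]
width: 0.0501
finger_force: 0.0
```

```bash
python3 - <<'E'
from h import *
mv(.418,.3075,.042)
c=cam("wrist"); im=imaging.snapshot("wrist")[:,:,::-1]; cv2.imwrite("pics/w12.png",im)
print("pred knob top",proj(c,(.418,.3075,.031)).round(1),"flange",proj(c,(.418,.3075,.012)).round(1))
m=cv2.inRange(im,(110,160,175),(255,255,255)); m[:,:250]=0;m[:,400:]=0;m[340:]=0;m[:150]=0
k=max(cv2.findContours(m,0,2)[0],key=cv2.contourArea); b=cv2.boundingRect(k); print(b,back(c,b[0]+b[2]/2,b[1]+b[3]/2,.011).round(4))
cv2.imwrite("pics/w12c.png",cv2.resize(im[180:360,200:450],None,fx=3,fy=3))
E
```

```text
t 19.4 at [0.415  0.3093 0.1257] yaw 0.19 w 0.0501 | shift [0.0028 0.0023 0.0837] turn [-0.001  0.002 -0.   ] len 0.084
pred knob top [327.9 245.9] flange [327.7 239.3]
(306, 218, 43, 42) [0.4179 0.3076 0.011 ]
```

View pics/w12c.png

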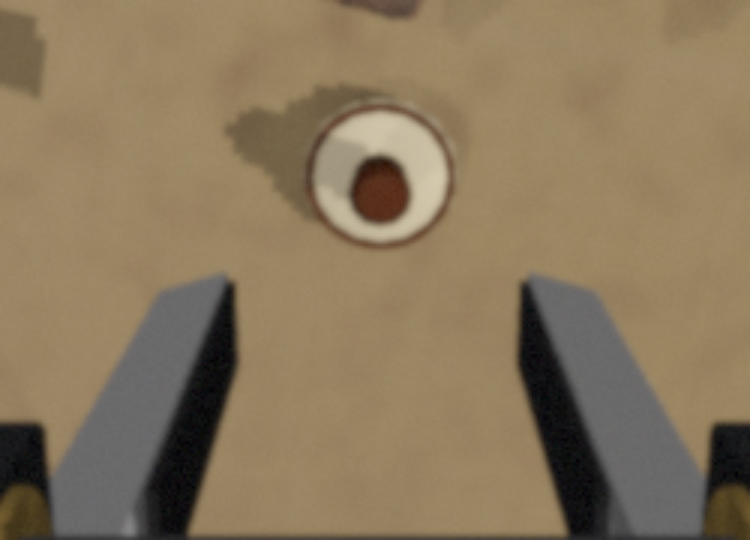

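The lid lies knob up with its flange centred at full-frame (327,239) as predicted. Down over the knob, fingertips just above the flange.

{"api": "drive_tool", "payload": {"series": [[0.045, [0.003, 0.002, 0.045], [0, 0, 0]], [0.045, [0.003, 0.002, 0.073], [0, 0, 0]], [0.045, [0.003, 0.002, 0.083], [0, 0, 0]], [0.045, [0.003, 0.002, 0.085], [0, 0, 0]], [0.045, [0.003, 0.002, 0.085], [0, 0, 0]]]}}

```text
time: 20.08
tool_pos: [0.4212, 0.3061, 0.0433]
ee_rot: [-3.14, -0.003, 0.184]
wrist_force: [1.1, 0.0, -0.4]
width: 0.0452
finger_force: 0.0
```

{"api": "drive_tool", "payload": {"series": [[0.045, [-0.003, -0.002, 0.003], [0, 0, 0]], [0.045, [-0.003, -0.002, 0.004], [0, 0, 0]], [0.045, [-0.003, -0.002, 0.004], [0, 0, 0]]]}}

```text
time: 20.45
tool_pos: [0.4167, 0.3074, 0.038]
ee_rot: [-3.141, -0.0, 0.185]
wrist_force: [-0.0, 0.2, 0.3]
width: 0.0446
finger_force: 0.0
```

{"api": "drive_tool", "payload": {"series": [[0.005, [0, 0, 0], [0, 0, 0]], [0.005, [0, 0, 0], [0, 0, 0]], [0.005, [0, 0, 0], [0, 0, 0]], [0.005, [0, 0, 0], [0, 0, 0]], [0.005, [0, 0, 0], [0, 0, 0]]]}}

```text
time: 21.08
tool_pos: [0.4167, 0.3073, 0.0378]
ee_rot: [-3.141, 0.0, 0.185]
wrist_force: [0.2, 0.3, -0.8]
width: 0.0137
finger_force: 30.0
```

```bash
python3 - <<'E'
from h import *
mv(.5375,-.0832,.16)
E
```

```text
t 21.07 at [0.4167 0.3073 0.0378] yaw 0.185 w 0.0137 | shift [ 0.047   0.4059 -0.1225] turn [-0.001  0.    -0.005] len 0.427
```

{"api": "drive_tool", "payload": {"series": [[0.005, [0, 0, -0.03], [0, 0, 0]], [0.005, [0, 0, -0.08], [0, 0, 0]], [0.005, [0, 0.01, -0.125], [0, 0, 0]], [0.005, [0.007, 0.07, -0.125], [0, 0, 0]], [0.005, [0.014, 0.13, -0.125], [0, 0, 0]]]}}

```text
time: 21.7
tool_pos: [0.455, 0.1812, 0.1639]
ee_rot: [-3.141, -0.003, 0.187]
wrist_force: [1.1, -0.6, -0.9]
width: 0.0135
finger_force: 30.0
```

{"api": "drive_tool", "payload": {"series": [[0.005, [0.031, 0.275, 0], [0, 0, 0]], [0.005, [0.031, 0.275, 0], [0, 0, 0]], [0.005, [0.031, 0.275, 0], [0, 0, 0]], [0.005, [0.031, 0.275, 0], [0, 0, 0]], [0.005, [0.031, 0.275, 0], [0, 0, 0]]]}}

```text
time: 22.32
tool_pos: [0.5357, -0.086, 0.1622]
ee_rot: [-3.141, 0.0, 0.181]
wrist_force: [0.3, 1.1, -0.9]
width: 0.0132
finger_force: 30.0
```

{"api": "drive_tool", "payload": {"series": [[0.005, [0, 0, 0], [0, 0, 0]], [0.005, [0, 0, 0], [0, 0, 0]]]}}

```text
time: 22.58
tool_pos: [0.5351, -0.0818, 0.1623]
ee_rot: [-3.14, 0.0, 0.185]
wrist_force: [-0.4, -0.3, -0.3]
width: 0.0136
finger_force: 30.0
```

```bash
python3 - <<'E'
from h import *
mv(.5352,-.084,.093)
c=cam("wrist"); im=imaging.snapshot("wrist")[:,:,::-1]; cv2.imwrite("pics/w13.png",im)
o=robot.get_obs()["tool_pos"]
print("jar rim pred",proj(c,(.5364,-.0841,.061)).round(1),"lid flange top", proj(c,o+[.0012,.0003,-.026]).round(1))
cv2.imwrite("pics/w13c.png",cv2.resize(im[180:380,210:440],None,fx=3,fy=3))
E
```

```text
t 22.57 at [ 0.5351 -0.0818  0.1623] yaw 0.185 w 0.0136 | shift [-0.0002  0.0023  0.0693] turn [-0.002  0.    -0.005] len 0.069
jar rim pred [328.2 246. ] lid flange top [323.6 282.9]
```

View pics/w13c.png

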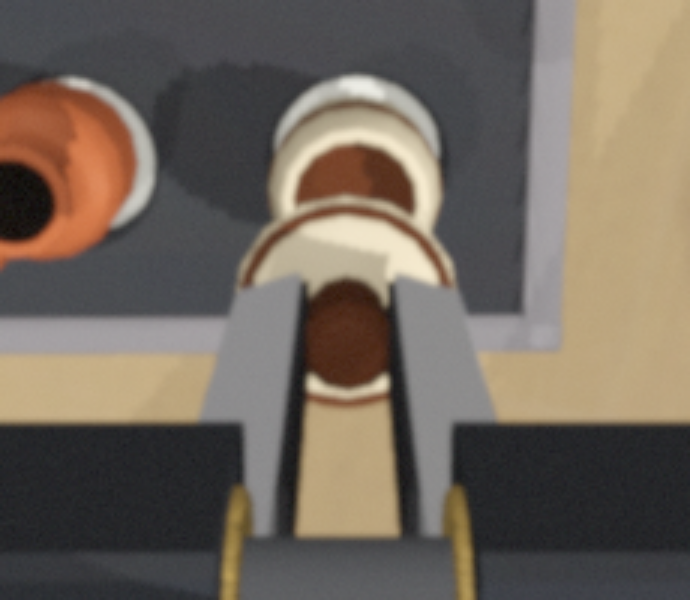

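The lid flange is centred at full-frame u≈326, v≈280, and the jar mouth at u≈328, v≈247. That needs about +2 mm in tool y and −2 mm in tool x. Lowering to just above the mouth first.

{"api": "drive_tool", "payload": {"series": [[0.005, [-0.002, 0.002, 0.025], [0, 0, 0]], [0.005, [-0.002, 0.002, 0.045], [0, 0, 0]], [0.005, [-0.002, 0.002, 0.055], [0, 0, 0]], [0.005, [-0.002, 0.002, 0.055], [0, 0, 0]], [0.005, [-0.002, 0.002, 0.055], [0, 0, 0]]]}}

```text
time: 23.25
tool_pos: [0.5344, -0.0847, 0.1086]
ee_rot: [-3.141, -0.002, 0.185]
wrist_force: [0.2, 0.4, -0.4]
width: 0.0135
finger_force: 30.0
```

```bash
python3 - <<'E'
from h import *
mv(.533,-.084,.093)
E
```

```text
t 23.25 at [ 0.5344 -0.0847  0.1086] yaw 0.185 w 0.0135 | shift [-0.0013 -0.0009  0.0156] turn [-0.    -0.002 -0.005] len 0.016
```

{"api": "drive_tool", "payload": {"series": [[0.005, [0, 0, 0.005], [0, 0, 0]], [0.005, [0, 0, 0.008], [0, 0, 0]], [0.005, [0, 0, 0.01], [0, 0, 0]], [0.005, [0, 0, 0.012], [0, 0, 0]], [0.005, [0, 0, 0.012], [0, 0, 0]]]}}

```text
time: 23.88
tool_pos: [0.5336, -0.0849, 0.0953]
ee_rot: [-3.14, 0.0, 0.185]
wrist_force: [-0.4, -0.7, 0.5]
width: 0.0134
finger_force: 30.0
```

No force at 3.5 mm below the rim, so the plug is in the mouth. Finishing slowly.

{"api": "drive_tool", "payload": {"series": [[0.005, [0, 0, 0.001], [0, 0, 0]], [0.005, [0, 0, 0.002], [0, 0, 0]], [0.005, [0, 0, 0.0024], [0, 0, 0]], [0.005, [0, 0, 0.0024], [0, 0, 0]]]}}

```text
time: 24.38
tool_pos: [0.5337, -0.0849, 0.093]
ee_rot: [-3.141, 0.0, 0.185]
wrist_force: [0.3, 0.1, 0.0]
width: 0.0135
finger_force: 30.0
```

{"api": "drive_tool", "payload": {"series": [[0.005, [0, 0, 0.0005], [0, 0, 0]], [0.005, [0, 0, 0.0005], [0, 0, 0]], [0.02, [0, 0, 0.0005], [0, 0, 0]], [0.04, [0, 0, 0.0005], [0, 0, 0]], [0.04, [0, 0, 0.0005], [0, 0, 0]]]}}

```text
time: 25.0
tool_pos: [0.5338, -0.0849, 0.0926]
ee_rot: [-3.141, 0.0, 0.185]
wrist_force: [0.1, 0.0, -0.3]
width: 0.0365
finger_force: 0.0
```

{"api": "drive_tool", "payload": {"series": [[0.04, [0, 0, -0.02], [0, 0, 0]], [0.05, [0, 0, -0.06], [0, 0, 0]], [0.05, [0, 0, -0.1], [0, 0, 0]], [0.05, [0, 0, -0.1], [0, 0, 0]], [0.05, [0, 0, -0.1], [0, 0, 0]]]}}

```text
time: 25.62
tool_pos: [0.5333, -0.0849, 0.1916]
ee_rot: [-3.14, 0.001, 0.185]
wrist_force: [-0.3, 0.1, 0.6]
width: 0.05
finger_force: 0.0
```

```bash
python3 - <<'E'
from h import *
mv(.5,-.3,.2)
c=cam("wrist"); im=imaging.snapshot("wrist")[:,:,::-1]; cv2.imwrite("pics/w14.png",im)
for n,P,z in [("lid flange",(.536,-.0845,.067),0),("knob top",(.536,-.0845,.086),0),("jug mouth",(.5245,-.004,.073),0),("cup rim",(.508,.073,.063),0)]: print(n,proj(c,P).round(1))
h=cv2.cvtColor(im,cv2.COLOR_BGR2HSV)
def el(m,nm,z):
    k=max(cv2.findContours(m,0,2)[0],key=cv2.contourArea); e=cv2.fitEllipse(k); print(nm,np.round(e[0],1),np.round(e[1],1),back(c,*e[0],z).round(4))
x,y=proj(c,(.536,-.0845,.067)).astype(int); 
m=np.zeros(im.shape[:2],np.uint8); w=cv2.inRange(h,(10,15,140),(35,130,255)); m[y-45:y+45,x-45:x+45]=w[y-45:y+45,x-45:x+45]; el(m,"flange",.067)
m=np.zeros_like(m); w=cv2.inRange(h,(0,80,15),(16,255,150)); x,y=proj(c,(.536,-.0845,.086)).astype(int); m[y-22:y+22,x-22:x+22]=w[y-22:y+22,x-22:x+22]; el(m,"knob",.08)
E
```

```text
t 25.62 at [ 0.5333 -0.0849  0.1916] yaw 0.185 w 0.05 | shift [-0.0723  0.2053 -0.0086] turn [-0.002  0.001 -0.005] len 0.218
lid flange [325.  235.9]
knob top [325. 242.]
jug mouth [221.6 233.4]
cup rim [128.6 233. ]
flange [326.3 230.7] [48.1 55. ] [ 0.5404 -0.0847  0.067 ]
knob [325.4 241.1] [17.8 20.2] [ 0.5352 -0.0849  0.08  ]
```

The lid reads seated and level: the knob is within 1 px of prediction. Moving clear, then a numeric check from the top camera.

{"api": "drive_tool", "payload": {"series": [[0.05, [-0.07, 0.2, -0.03], [0, 0, 0]], [0.05, [-0.07, 0.2, -0.03], [0, 0, 0]], [0.05, [-0.07, 0.2, -0.03], [0, 0, 0]], [0.05, [-0.07, 0.2, -0.03], [0, 0, 0]], [0.05, [-0.07, 0.2, -0.03], [0, 0, 0]]]}}

```text
time: 26.3
tool_pos: [0.5006, -0.2959, 0.2201]
ee_rot: [-3.138, 0.003, 0.181]
wrist_force: [-1.2, -1.3, -0.5]
width: 0.0501
finger_force: 0.0
```

```bash
python3 - <<'E'
from h import *
a=cv2.imread("pics/top0.png"); b=imaging.snapshot("top")[:,:,::-1].copy(); cv2.imwrite("pics/top1.png",b); c=cam("top")
h0,h1=[cv2.cvtColor(i,cv2.COLOR_BGR2HSV) for i in (a,b)]
def blob(h,lo,hi,box,n,z):
    x0,y0,x1,y1=box; m=cv2.inRange(h[y0:y1,x0:x1],lo,hi); k=cv2.findContours(m,0,2)[0]
    if not k: print(n,"none"); return
    r=cv2.boundingRect(max(k,key=cv2.contourArea)); u,v=x0+r[0]+r[2]/2,y0+r[1]+r[3]/2; print(n,r[2:],u,v,back(c,u,v,z).round(4))
for h,t in((h0,"before"),(h1,"after")):
    blob(h,(100,100,60),(125,255,255),(222,185,250,212),t+" blue",.055)
    blob(h,(0,120,100),(10,255,255),(260,178,286,205),t+" red",.055)
    blob(h,(0,0,180),(180,40,255),(296,172,320,198),t+" white",.055)
blob(h1,(0,130,60),(16,255,255),(264,212,296,248),"jug belly",.048)
blob(h1,(14,20,190),(40,130,255),(298,205,335,242),"lid flange",.067)
blob(h1,(0,60,15),(16,255,140),(298,205,335,242),"knob",.085)
blob(h1,(0,0,0),(180,255,28),(225,215,265,255),"cup",.045)
blob(h1,(0,0,160),(180,40,255),(405,225,445,260),"labels after",.011); blob(h0,(0,0,160),(180,40,255),(405,225,445,260),"labels before",.011)
E
```

```text
before blue (12, 12) 236.0 199.0 [0.5901 0.0904 0.055 ]
before red (12, 13) 272.0 191.5 [0.606  0.0107 0.055 ]
before white (12, 11) 307.0 184.5 [ 0.621  -0.0671  0.055 ]
after blue (13, 13) 236.5 198.5 [0.5912 0.0893 0.055 ]
after red (13, 13) 272.5 191.5 [0.606  0.0096 0.055 ]
after white (12, 13) 307.0 184.5 [ 0.621  -0.0671  0.055 ]
jug belly (19, 19) 278.5 227.5 [ 0.5262 -0.0028  0.048 ]
lid flange none
knob (19, 20) 315.5 222.0 [ 0.5313 -0.0836  0.085 ]
cup (19, 18) 244.5 236.0 [0.5086 0.0725 0.045 ]
labels after (20, 18) 424.0 247.0 [ 0.4828 -0.3316  0.011 ]
labels before (20, 21) 424.0 245.5 [ 0.4862 -0.3317  0.011 ]
```

Everything checks out: vials unmoved, pots centred in their pockets, and the lid ring concentric on the jar. Handing in.

```bash
python3 -c "
from bench import robot
print(robot.close_job())"
```

```text
the job is handed in; nothing more can be done
None
```

I handed the job in at about 26 s: the jug stands in front of the red-capped vial, the cup in front of the blue, and the jar, with its lid on, in front of the white; top-camera measurements after the last move put the pots in their pockets and the vials where they were, but I did not check the sherd and loupe afterwards.

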